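# Click the bag counter round to its mark

## Task

On the bag counter, the larger of the two wheels with eight lugs, flick the lugs with a fingertip so that the wheel clicks round clockwise (seen from above) until it rests with its ribbed lug one click short of the pointer post; let it settle there, then give it exactly one more click so that the ribbed lug rests at the post, never going past it. Work gently, pushing only: leave the smaller six-lug counter, the pen, the blue game piece near the front edge and the tape dispenser where they are, and take the finger away at the end.

Things in the scene. Friction and masses are not known exactly. Their poses are not given: they have to be found in the camera images.
- bag_counter: Larger counter, fixed to the table: grey block under a black eight-lug wheel that lies flat (vertical axis). Origin on the table right under the wheel's axis; x points from the axis to the pointer post, y to the left of that, z up. The block spans x -60 to +92, y -66 to +66 mm and is 28 mm high.
- bag_wheel_hub (a point): Centre of the larger wheel, half-way up it (z 41 mm). The wheel spans z 34 to 48 mm, 6 mm clear of the block: a disc of radius 42 mm with eight lugs 45 degrees apart, each 9 mm wide with round tip, reaching radius 70 mm (10 mm out over the front of the block). Gaps between lugs, open upwards and outwards, are 29 mm wide at radius 50 and 44 mm at the tips. Steel hub top z 55 mm.
- bag_wheel (a joint): Angle of the larger wheel, rad: 0 = ribbed lug at the post; grows clockwise seen from above; no end stops. Sprung clicks: it rests only at multiples of pi/4, each with a lug in line with the post; pushed over half-way (0.39) it snaps on into the next click, else it springs back. About 2 N at a tip moves it. Starts 2, 3 or 4 clicks short (-1.57, -2.36 or -3.14).
- bag_wheel_index (a point): Point in the larger wheel's ribbed lug, 66 mm from the wheel's axis, half-way up the lug (z 41 mm). This one lug carries a raised aluminium rib, 5 mm wide and 5 mm high, on top, that runs from the steel hub to the lug's tip (rib top z 53 mm).
- bag_counter_pointer (a point): Point in the larger counter's pointer post, 81 mm from the wheel's axis, z 41 mm. The post is a fixed 9 mm square aluminium post with a corner towards the wheel, top at z 58 mm.
- carton_counter: Smaller counter, fixed to the table, not to be touched: grey block (x -42 to +64, y -46 to +46, 24 mm high) with a black wheel with six lugs reaching to radius 46 mm, z 30 to 44 mm, rib top 49 mm, post top 54 mm. Origin on the table under the wheel's axis; x axis towards its own post.
- carton_wheel_index (a point): Point in the ribbed lug of the smaller wheel, 42 mm from its axis; this wheel stays wherever it is turned and must not be turned.
- pen: White pen, 11 x 145 x 9 mm, lying loose near the table's front edge; origin under its middle, y axis along it. Leave alone.
- game_piece: Blue wooden wedge-shaped game piece, 22 x 22 x 13 mm, loose near the front edge of the table; origin under its middle. Leave alone.
- tape_dispenser: Dark weighted tape dispenser, 52 x 177 x 98 mm, loose; origin under its middle, y axis along it. Leave alone.

How it is judged:
By the outcome, as a careful person would: the job done as asked, in the order asked, and still so for the second after the job is handed in, with the robot touching nothing.
It also fails if it takes over 64 s, if anything falls off the work surface, if the arm or the gripper's body presses on something with over 40 N, if the wrist force passes 120 N, or if a joint passes its speed limit or range.

## Robot

A 7-joint arm with a two-finger parallel gripper is mounted at the origin on a cart in front of the work surface, level with it; the furniture and walls round the work are solid. World frame = base frame: x ahead of the robot, y to its left, z up, the work surface at z = 0. Lengths are in m, angles in rad, forces in N, time in s.
With the tool pointing down it reaches from about 0.4 to 0.85 m from the base axis. Payload 10.4 kg.
Tool frame: the origin (TCP) lies between the finger pads; the fingertips stand r.nose_length ahead of it and the grasp point (between the pads) lies 6 mm ahead of it (r.nose_length is the distance from the TCP to the fingertips, in m); z points along the fingers, x is the direction in which the jaws open and shut, and the axes are right-handed (so a half turn about z gives the same grasp; the last joint's range is limited). The gripper opens to 87 mm and grips with 3 to 60 N. Pads are 19 mm wide; open, the fingers measure 117 mm over their backs; the gripper's body (75 mm by 190 mm) begins 51 mm behind the grasp point.
Start: joints at [1.202, 0.332, -0.065, 1.46, 0.022, 1.35, -0.088], TCP at [0.212, -0.588, 0.248] pointing down, gripper open.
Joint ranges: [-2.6, 2.6], [-0.5, 2.12], [-1.47, 1.34], [0.16, 2.42], [-1.27, 4.41], [0.06, 2.06], [-2.6, 2.6]. Speed limits (rad/s): [2.22, 2.22, 2.79, 2.79, 3.14, 3.14, 3.14].

## Interface

Orientations are given as a unit quaternion [x, y, z, w].
In Python, from bench import r gives the robot as it stands. The module is installed in compiled form; this text tells all that it offers.
- The arm moves only by the shell command python3 -m creep 'ROWS' [OPENING] [FORCE]. ROWS is JSON, a list of rows, each an object of numbers: "x", "y", "z": the shift along the world's x, y, z in m; "spin": the turn about the world's z in degrees. In form: [{"x": .., "y": .., "z": .., "spin": ..}, ...]. A call has 1 to 12 rows; each row is the pose to reach, as a shift and turn from the pose commanded when the call began; what a row does not reach only later rows make up. A row lasts 1/8 s, in which the tool goes at most 62.5 mm and 10.7 degrees, less where a joint would pass 70% of its speed; a pose out of reach is approached as far as the arm can. A call with a gripper value outside its range is refused whole. OPENING is the finger opening in m, from 0 to 0.087, set as the call begins (- or left out, the last holds). The fingers move at their own pace and stop on an object; FORCE is the grip in N (left out, the last holds). Time passes only in rows, so rows that repeat a pose let the fingers close. It gives the time, the measured TCP pose, the force and the opening at its end, in the units of the state.
- r.read_state(): the state, without advancing time (a new reading comes with each control period).
- r.camera(name): name is "scene" or "side" or "wrist"; returns a dict with "pixels" (384x512x3 uint8, blue, green, red), "z_map" (384x512 float32, m along the optical axis (not along the pixel's ray), 0 where there is no reading), "K" (3x3 intrinsics, pixels), "R" (3x3) and "t" (3): a world point X has camera coordinates R X + t. Camera axes: x right, y down, z forward; pixel columns grow to the right and rows downward; lengths in m; the calibration is good to about 2 mm. A picture is of the moment at which its call begins.
- r.close_job(): hands the job in, once; it reports no verdict.
The state is a dict: "time": time; "joint_positions": joint angles; "joint_vel": joint speeds; "joint_torque": joint torques, N m; "ee_pos": TCP position; "eef_rot": TCP orientation; "ft_force": force on the tool from outside, world axes, zero at the start; "torque": the same for the moment, N m; "width": finger opening in m.
Only numpy, scipy, OpenCV 4.12 (cv2) and the standard library are available. Lean on these libraries where they do the work, as an engineer would, in place of code of your own. Each camera call takes 0.05 s, during which the arm holds its last target. There are 200 camera calls.

## Working session

There is one attempt and no reset: what is moved stays moved. The work goes in short steps, Python scripts to look and compute and a shell command to move; the robot and the scene stay as the last step left them, time stands still between calls to the robot, and variables do not carry over. Pictures are saved under pics/ and viewed, about 8 in all and at most 12, crops included, and the job is handed in when it is done.

```bash
mkdir -p pics; python3 - <<'E'
from bench import r
import cv2,numpy as np
s=r.read_state();print(s["time"],s["ee_pos"],s["eef_rot"],s["width"],r.nose_length)
for n in ("scene","side"):
    c=r.camera(n);cv2.imwrite(f"pics/{n}0.png",c["pixels"]);np.savez(f"{n}0.npz",**c)
    print(n,-c["R"].T@c["t"])
a=[cv2.imread(f"pics/{n}0.png") for n in("scene","side")]
E
```

```text
0.0 [ 0.21169937 -0.58767861  0.24674579] [ 8.18218166e-01 -5.74907401e-01 -6.08887916e-04 -3.76969293e-04] 0.08694387691732124 0.025
scene [-0.02224826  0.61894561  0.47535442]
side [0.37670421 0.86409973 0.39364506]
```

View pics/scene0.png

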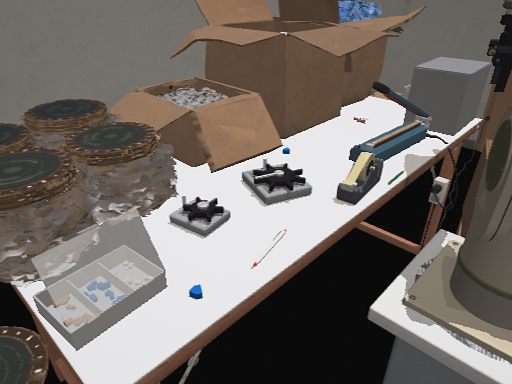

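View pics/side0.png

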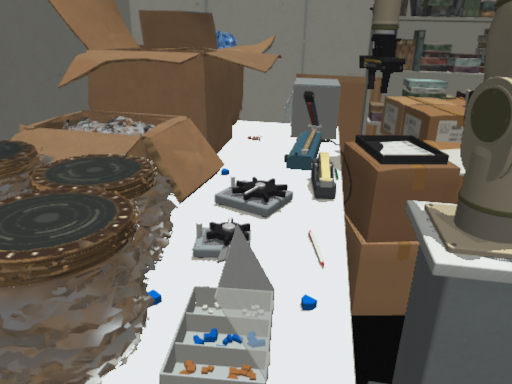

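The scene view shows the larger counter near (277,180) and the smaller one near (200,213). The side view shows the larger one at (255,193). I'll locate it from the depth maps with a top-down rectified picture.

```bash
cat > h.py <<'E'
import numpy as np,cv2
def cloud(c):
    v,u=np.nonzero(c["z_map"]>0);z=c["z_map"][v,u]
    P=(np.linalg.inv(c["K"])@np.stack([u,v,np.ones(len(u))]))*z
    return (c["R"].T@(P-c["t"][:,None])).T,c["pixels"][v,u]
def rectify(c,cx,cy,z,half=.12,n=480):
    # top-down picture on plane z; +x world up, +y world left
    s=2*half/n
    A=np.array([[0,-s,cx+half],[-s,0,cy+half],[0,0,z],[0,0,1]])
    H=c["K"]@np.hstack([c["R"],c["t"][:,None]])@A
    return cv2.warpPerspective(c["pixels"],H,(n,n),flags=cv2.INTER_LINEAR|cv2.WARP_INVERSE_MAP)
E
python3 - <<'E'
from h import *
cs={n:dict(np.load(n+"0.npz")) for n in("scene","side")}
for n,(u,v) in (("scene",(277,180)),("side",(255,193))):
    c=cs[n];P,col=cloud(c)
    z=c["z_map"][v,u];X=c["R"].T@(np.linalg.inv(c["K"])@[u*z,v*z,z]-c["t"]);print(n,"hub guess",X)
    b=P[(np.hypot(*(P[:,:2]-X[:2]).T)<.13)]
    top=b[(b[:,2]>.022)&(b[:,2]<.032)][:,:2]
    print(len(top),cv2.minAreaRect(top.astype(np.float32)))
    w=b[(b[:,2]>.06)]; print("high pts",w[:5])
    w=b[(b[:,2]>.042)&(b[:,2]<.056)]; print("wheel top mean",w.mean(0),cv2.minEnclosingCircle(w[:,:2].astype(np.float32)))
    s=b[b[:,2]<.004];print("table z",np.median(s[:,2]) if len(s) else None)
X=X
a=[rectify(cs[n],X[0],X[1],.048,.11,400) for n in cs]
cv2.imwrite("pics/rect0.png",np.hstack(a))
E
```

```text
scene hub guess [ 0.49782543 -0.01014605  0.04937574]
654 ((0.5312978029251099, -0.04549610614776611), (0.1331270933151245, 0.15278933942317963), 68.54094696044922)
high pts []
wheel top mean [ 0.51562363 -0.03541846  0.04815739] ((0.5256025791168213, -0.04103417694568634), 0.07773686200380325)
table z 0.0008609128673371185
side hub guess [0.52508598 0.00053157 0.04370514]
654 ((0.5365003347396851, -0.04119563847780228), (0.13027049601078033, 0.15093663334846497), 68.5487289428711)
high pts []
wheel top mean [ 0.52268879 -0.03138425  0.04754355] ((0.5282373428344727, -0.03832974657416344), 0.07580042630434036)
table z 0.00023190579777391013
```

View pics/rect0.png

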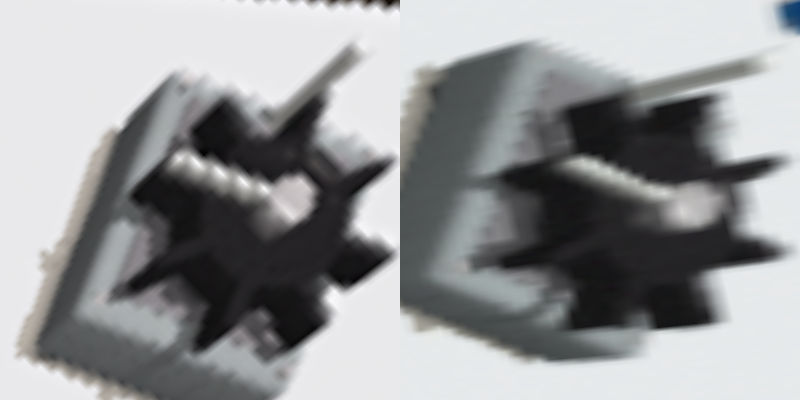

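The rectified pictures agree with the block fit. The axis is near (0.519,-0.037) and the post direction is about -21.5°. The ribbed lug points to about 70°, which is two clicks short of the post. Before moving I'll check the corridor for tall obstacles.

```bash
python3 - <<'E'
from h import *
P=np.vstack([cloud(dict(np.load(n+"0.npz")))[0] for n in("scene","side")])
for zlo in (.06,.12,.18):
  b=P[(P[:,2]>zlo)&(P[:,2]<.6)&(P[:,0]>.15)&(P[:,0]<.65)&(P[:,1]>-.75)&(P[:,1]<.2)]
  k,n=np.unique(np.round(b[:,:2]/.1).astype(int),axis=0,return_counts=True)
  print(zlo,[(a[0]/10,a[1]/10,int(m)) for a,m in zip(k.tolist(),n)])
E
```

```text
0.06 [(0.2, -0.7, 3), (0.2, -0.6, 1440), (0.2, -0.5, 1917), (0.3, -0.7, 57), (0.3, -0.6, 264), (0.3, -0.2, 37), (0.3, -0.1, 1), (0.4, -0.7, 162), (0.4, -0.6, 256), (0.4, -0.5, 328), (0.4, -0.4, 400), (0.4, -0.3, 275), (0.4, -0.2, 545), (0.4, -0.1, 160), (0.5, -0.7, 8), (0.5, -0.6, 9), (0.5, -0.5, 3), (0.5, -0.4, 1), (0.5, -0.3, 4), (0.6, -0.7, 29), (0.6, -0.6, 174), (0.6, -0.5, 518), (0.6, -0.4, 664), (0.6, -0.3, 228), (0.6, 0.2, 27)]
0.12 [(0.2, -0.7, 3), (0.2, -0.6, 1440), (0.2, -0.5, 1917), (0.3, -0.7, 57), (0.3, -0.6, 264), (0.4, -0.7, 1), (0.4, -0.6, 34), (0.4, -0.5, 192), (0.4, -0.4, 243), (0.4, -0.3, 189), (0.5, -0.7, 4), (0.5, -0.6, 9), (0.5, -0.5, 3), (0.5, -0.4, 1), (0.6, -0.7, 29), (0.6, -0.6, 174), (0.6, -0.5, 518), (0.6, -0.4, 664), (0.6, -0.3, 228), (0.6, 0.2, 1)]
0.18 [(0.2, -0.7, 3), (0.2, -0.6, 1440), (0.2, -0.5, 1917), (0.3, -0.7, 57), (0.3, -0.6, 264), (0.4, -0.5, 4), (0.4, -0.4, 215), (0.4, -0.3, 189), (0.5, -0.6, 9), (0.5, -0.5, 3), (0.5, -0.4, 1), (0.6, -0.7, 29), (0.6, -0.6, 174), (0.6, -0.5, 518), (0.6, -0.4, 664), (0.6, -0.3, 228)]
```

```bash
python3 - <<'E'
from h import *
P=np.vstack([cloud(dict(np.load(n+"0.npz")))[0] for n in("scene","side")])
def q(n,x0,x1,y0,y1,z0=.06):
  b=P[(P[:,2]>z0)&(P[:,2]<.6)&(P[:,0]>x0)&(P[:,0]<x1)&(P[:,1]>y0)&(P[:,1]<y1)]
  print(n,b.min(0).round(3),b.max(0).round(3))
q("handle",.34,.5,-.5,-.24,.15)
q("disp",.25,.47,-.24,-.0)
E
python3 -m creep '[{"z":0.04},{"z":0.1},{"z":0.14}]' 0 5
```

```text
handle [ 0.407 -0.497  0.15 ] [ 0.447 -0.315  0.245]
disp [ 0.342 -0.239  0.06 ] [ 0.4   -0.122  0.101]invalid input at $[0]: expected keys x, y, z, spin
```

```bash
python3 -m creep '[{"x":0,"y":0,"z":0.05,"spin":0},{"x":0,"y":0,"z":0.1,"spin":0},{"x":0.02,"y":0.03,"z":0.12,"spin":0},{"x":0.04,"y":0.08,"z":0.12,"spin":0},{"x":0.06,"y":0.13,"z":0.12,"spin":0},{"x":0.08,"y":0.18,"z":0.12,"spin":0},{"x":0.1,"y":0.23,"z":0.12,"spin":0},{"x":0.12,"y":0.28,"z":0.12,"spin":0},{"x":0.14,"y":0.33,"z":0.12,"spin":0},{"x":0.16,"y":0.38,"z":0.12,"spin":0},{"x":0.18,"y":0.43,"z":0.12,"spin":0},{"x":0.2,"y":0.48,"z":0.12,"spin":0}]' 0 5
python3 - <<'E'
from bench import r
print(r.read_state())
E
```

```text
time: 1.6
ee_pos: [0.412, -0.1063, 0.3674]
eef_rot: [0.818, -0.575, 0.0, 0.0]
ft_force: [0.8, -0.4, 0.4]
width: 0.0003
{'time': 1.6, 'joint_positions': array([ 0.76325288, -0.13894327, -0.54218366,  1.71020061, -0.07114486,
        1.55072119, -0.99834836]), 'joint_vel': array([-0.37019554,  0.06553355, -0.5804424 , -0.08332303, -0.04464604,
       -0.01209802, -0.94366829]), 'joint_torque': array([  2.84944586, -28.31471801,   4.73543331, -39.14198756,
        -0.05439985,   0.3042544 ,   2.04732142]), 'ee_pos': array([ 0.4120499 , -0.106272  ,  0.36741096]), 'eef_rot': array([ 8.18177961e-01, -5.74965028e-01,  4.79935691e-05,  1.94158767e-04]), 'ft_force': array([ 0.82779435, -0.3657582 ,  0.39309028]), 'torque': array([-0.00557221, -0.09574969, -0.04609126]), 'width': 0.0003317430838874577}
```

```bash
python3 -m creep '[{"x":0.015,"y":0.05,"z":0,"spin":0},{"x":0.03,"y":0.1,"z":-0.03,"spin":0},{"x":0.03,"y":0.13,"z":-0.08,"spin":0},{"x":0.03,"y":0.13,"z":-0.13,"spin":0},{"x":0.03,"y":0.13,"z":-0.14,"spin":0},{"x":0.03,"y":0.13,"z":-0.14,"spin":0}]' 
python3 - <<'E'
from bench import r
import cv2,numpy as np
from h import *
c=r.camera("wrist");np.savez("wrist1.npz",**c);print(r.read_state()["ee_pos"],-c["R"].T@c["t"])
P,col=cloud(c)
b=P[(np.hypot(P[:,0]-.519,P[:,1]+.037)<.13)]
top=b[(b[:,2]>.023)&(b[:,2]<.031)][:,:2].astype(np.float32)
print(len(top),cv2.minAreaRect(top))
h=b[(b[:,2]>.0525)&(b[:,2]<.0565)&(np.hypot(b[:,0]-.519,b[:,1]+.037)<.03)];print("hub",len(h),h[:,:2].mean(0) if len(h) else 0)
cv2.imwrite("pics/w1.png",np.hstack([cv2.resize(c["pixels"],(400,300)),cv2.resize(rectify(c,.519,-.037,.048,.11,400),(300,300))]))
E
```

```text
time: 2.35
ee_pos: [0.4421, 0.0216, 0.2283]
eef_rot: [0.818, -0.575, -0.0, -0.0]
ft_force: [0.9, 0.5, -0.2]
width: 0.0001
[0.44265585 0.02166008 0.22914173] [0.51909543 0.04869944 0.3656994 ]
8467 ((0.5346294641494751, -0.045295797288417816), (0.1311841607093811, 0.1519285887479782), 68.30799865722656)
hub 470 [ 0.52083402 -0.03690384]
```

View pics/w1.png

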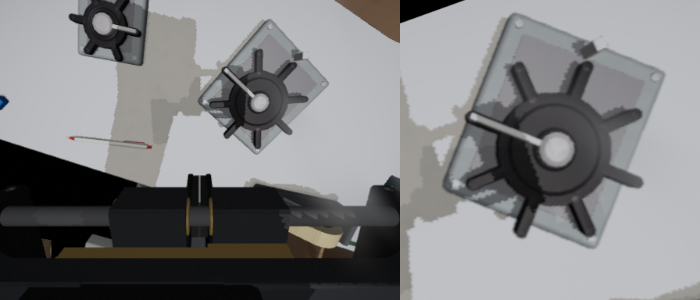

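The rectified wrist view is right of the frame, with the hub at (557,150), the post at (593,48) and the ribbed lug's tip at (472,117). That confirms two clicks short, with the axis at (0.5205,-0.038) and the post at -21.7°. I'll push the lug at 113° from the gap at 136°. Next I compute the arc.

```bash
python3 - <<'E'
from bench import r
import numpy as np
s=r.read_state();p=s["ee_pos"];q=s["eef_rot"];jaw=np.degrees(2*np.arctan2(q[1],q[0]))+180
print(p,jaw)
A=np.array([.5205,-.0375])
for th in (120,114,110,106,102,98,94,90,86,82,78,76):
    t=np.radians(th);u=np.array([np.cos(t),np.sin(t)]);n=np.array([-u[1],u[0]])
    c=A+.064*u+.014*n
    print(th,"abs",c.round(4),"from now",((c-p[:2])*1000).round(1),"spin",round(th-jaw,1))
    if th==120:c0=c
    print("     from entry",((c-c0)*1000).round(1),"spin",th-120)
E
```

```text
[0.44265585 0.02166008 0.22914173] 109.76647371856048
120 abs [0.4764 0.0109] from now [ 33.7 -10.7] spin 10.2
     from entry [0. 0.] spin 0
114 abs [0.4817 0.0153] from now [39.  -6.4] spin 4.2
     from entry [5.3 4.3] spin -6
110 abs [0.4855 0.0179] from now [42.8 -3.8] spin 0.2
     from entry [9.1 6.9] spin -10
106 abs [0.4894 0.0202] from now [46.7 -1.5] spin -3.8
     from entry [13.   9.2] spin -14
102 abs [0.4935 0.0222] from now [50.8  0.5] spin -7.8
     from entry [17.1 11.3] spin -18
98 abs [0.4977 0.0239] from now [55.1  2.3] spin -11.8
     from entry [21.4 13. ] spin -22
94 abs [0.5021 0.0254] from now [59.4  3.7] spin -15.8
     from entry [25.7 14.4] spin -26
90 abs [0.5065 0.0265] from now [63.8  4.8] spin -19.8
     from entry [30.1 15.6] spin -30
86 abs [0.511  0.0273] from now [68.3  5.7] spin -23.8
     from entry [34.6 16.4] spin -34
82 abs [0.5155 0.0278] from now [72.9  6.2] spin -27.8
     from entry [39.2 16.9] spin -38
78 abs [0.5201 0.028 ] from now [77.5  6.4] spin -31.8
     from entry [43.7 17.1] spin -42
76 abs [0.5224 0.028 ] from now [79.7  6.3] spin -33.8
     from entry [46.  17.1] spin -44
```

```bash
python3 -m creep '[{"x":0.017,"y":-0.005,"z":-0.03,"spin":5},{"x":0.0337,"y":-0.0107,"z":-0.07,"spin":10.2},{"x":0.0337,"y":-0.0107,"z":-0.11,"spin":10.2},{"x":0.0337,"y":-0.0107,"z":-0.135,"spin":10.2},{"x":0.0337,"y":-0.0107,"z":-0.14,"spin":10.2},{"x":0.0337,"y":-0.0107,"z":-0.14,"spin":10.2},{"x":0.0337,"y":-0.0107,"z":-0.14,"spin":10.2}]'
python3 - <<'E'
from bench import r
import cv2,numpy as np
from h import *
c=r.camera("wrist");a=c["pixels"];s=r.camera("side")["pixels"][150:240,190:330]
print(r.read_state()["ee_pos"])
cv2.imwrite("pics/w2.png",np.hstack([cv2.resize(a,(400,300)),cv2.resize(s,(400,300))]))
E
```

```text
time: 3.28
ee_pos: [0.4767, 0.0111, 0.0891]
eef_rot: [0.866, -0.5, 0.001, -0.0]
ft_force: [-0.2, 0.2, -0.1]
width: 0.0005
[0.47629213 0.01116963 0.08868438]
```

View pics/w2.png

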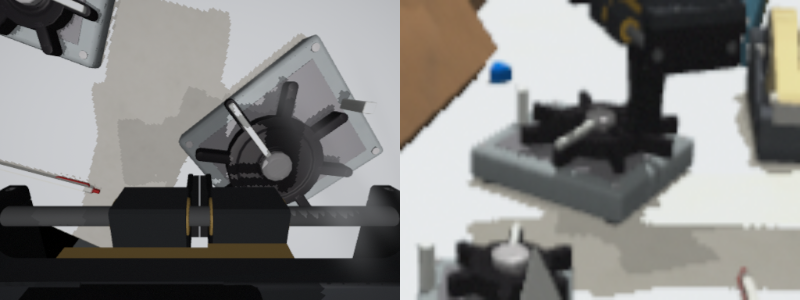

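In the wrist view (left), the fingers at (200,180) stand just behind the lug at (210,155), over the gap. The ribbed lug is the next one on, at (232,100). The side view (right) agrees, so I'm lowering the fingers into the gap.

```bash
python3 -m creep '[{"x":0,"y":0,"z":-0.009,"spin":0},{"x":0,"y":0,"z":-0.018,"spin":0},{"x":0,"y":0,"z":-0.027,"spin":0},{"x":0,"y":0,"z":-0.027,"spin":0},{"x":0,"y":0,"z":-0.027,"spin":0}]'
```

```text
time: 4.0
ee_pos: [0.4756, 0.0114, 0.0606]
eef_rot: [0.866, -0.5, -0.0, -0.0]
ft_force: [-1.3, 0.6, -0.4]
width: 0.0007
```

Clear. Now the first click, along the arc.

```bash
python3 -m creep '[{"x":0.0053,"y":0.0043,"z":0,"spin":-6},{"x":0.0091,"y":0.0069,"z":0,"spin":-10},{"x":0.013,"y":0.0092,"z":0,"spin":-14},{"x":0.0171,"y":0.0113,"z":0,"spin":-18},{"x":0.0214,"y":0.013,"z":0,"spin":-22},{"x":0.0257,"y":0.0144,"z":0,"spin":-26},{"x":0.0301,"y":0.0156,"z":0,"spin":-30},{"x":0.0346,"y":0.0164,"z":0,"spin":-34},{"x":0.0392,"y":0.0169,"z":0,"spin":-38},{"x":0.0437,"y":0.0171,"z":0,"spin":-42},{"x":0.0437,"y":0.0171,"z":0,"spin":-42},{"x":0.0437,"y":0.0171,"z":0,"spin":-42}]'
python3 - <<'E'
from bench import r
import cv2,numpy as np
c=r.camera("wrist");a=c["pixels"];s=r.camera("side")["pixels"][150:240,190:330]
cv2.imwrite("pics/w3.png",np.hstack([cv2.resize(a,(400,300)),cv2.resize(s,(400,300))]))
E
```

```text
time: 5.5
ee_pos: [0.5192, 0.0284, 0.0607]
eef_rot: [-0.63, 0.777, -0.0, -0.0]
ft_force: [-0.5, -0.2, -0.1]
width: 0.0005
```

View pics/w3.png

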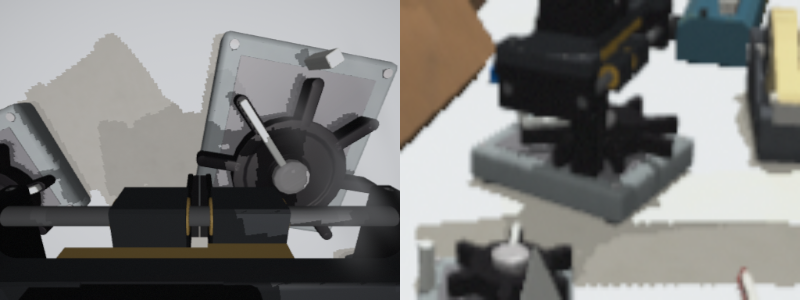

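In the wrist view a plain lug (313,90) points at the post (325,60). The ribbed lug (240,97) is next, so the wheel is one click short and the force is near zero. I'll lift the finger out, let the wheel settle and check the rib angle.

```bash
python3 -m creep '[{"x":0,"y":0,"z":0.01,"spin":0},{"x":0,"y":0,"z":0.022,"spin":0},{"x":0,"y":0,"z":0.03,"spin":0},{"x":-0.011,"y":-0.001,"z":0.032,"spin":10},{"x":-0.022,"y":-0.004,"z":0.032,"spin":20},{"x":-0.034,"y":-0.01,"z":0.032,"spin":30},{"x":-0.0437,"y":-0.0171,"z":0.032,"spin":42},{"x":-0.0437,"y":-0.0171,"z":0.032,"spin":42},{"x":-0.0437,"y":-0.0171,"z":0.032,"spin":42},{"x":-0.0437,"y":-0.0171,"z":0.032,"spin":42},{"x":-0.0437,"y":-0.0171,"z":0.032,"spin":42},{"x":-0.0437,"y":-0.0171,"z":0.032,"spin":42}]'
cat > rib.py <<'E'
from bench import r
from h import *
c=r.camera("wrist");P,col=cloud(c)
d=P[:,:2]-[.5205,-.0375];R=np.hypot(*d.T)
m=(R>.025)&(R<.072)&(P[:,2]>.0505)&(P[:,2]<.0565);e=d[m]
print("rib pts",m.sum(),"angle",np.degrees(np.median(np.arctan2(e[:,1],e[:,0]))))
E
python3 rib.py
```

```text
time: 7.1
ee_pos: [0.4756, 0.0115, 0.0925]
eef_rot: [0.866, -0.5, -0.0, -0.0]
ft_force: [0.3, -0.0, -0.2]
width: 0.0004
rib pts 565 angle 21.57748527381732
```

The rib is at 21.6° and the post at -21.7°, so the wheel is one click short and at rest. I'll lower the finger again; the lowering also gives it more settling time.

```bash
python3 -m creep '[{"x":0,"y":0,"z":0,"spin":0},{"x":0,"y":0,"z":0,"spin":0},{"x":0,"y":0,"z":-0.01,"spin":0},{"x":0,"y":0,"z":-0.02,"spin":0},{"x":0,"y":0,"z":-0.031,"spin":0},{"x":0,"y":0,"z":-0.031,"spin":0},{"x":0,"y":0,"z":-0.031,"spin":0}]'; python3 rib.py
python3 -m creep '[{"x":0.0053,"y":0.0043,"z":0,"spin":-6},{"x":0.0091,"y":0.0069,"z":0,"spin":-10},{"x":0.013,"y":0.0092,"z":0,"spin":-14},{"x":0.0171,"y":0.0113,"z":0,"spin":-18},{"x":0.0214,"y":0.013,"z":0,"spin":-22},{"x":0.0257,"y":0.0144,"z":0,"spin":-26},{"x":0.0301,"y":0.0156,"z":0,"spin":-30},{"x":0.0346,"y":0.0164,"z":0,"spin":-34},{"x":0.0392,"y":0.0169,"z":0,"spin":-38},{"x":0.0437,"y":0.0171,"z":0,"spin":-42},{"x":0.0437,"y":0.0171,"z":0,"spin":-42},{"x":0.0437,"y":0.0171,"z":0,"spin":-42}]'; python3 rib.py
```

```text
time: 8.02
ee_pos: [0.4756, 0.0114, 0.0616]
eef_rot: [0.866, -0.5, -0.0, -0.0]
ft_force: [-0.2, 0.4, 0.4]
width: 0.0004
rib pts 974 angle 22.219507804713782
time: 9.57
ee_pos: [0.5192, 0.0284, 0.0617]
eef_rot: [-0.63, 0.777, -0.0, 0.0]
ft_force: [-0.2, -0.1, -0.1]
width: 0.0006
rib pts 1039 angle -23.649487715391658
```

The rib is now at about -22°, in line with the post. I'll lift clear and back off for a final look.

```bash
python3 -m creep '[{"x":0,"y":0,"z":0.01,"spin":0},{"x":0,"y":0,"z":0.022,"spin":0},{"x":0,"y":0,"z":0.04,"spin":0},{"x":-0.01,"y":0,"z":0.08,"spin":5},{"x":-0.03,"y":0,"z":0.12,"spin":14},{"x":-0.05,"y":0,"z":0.16,"spin":22},{"x":-0.07,"y":0,"z":0.17,"spin":32},{"x":-0.07,"y":0,"z":0.17,"spin":32},{"x":-0.07,"y":0,"z":0.17,"spin":32},{"x":-0.07,"y":0,"z":0.17,"spin":32}]'; python3 rib.py
python3 - <<'E'
from bench import r
from h import *
c=r.camera("wrist");s=r.camera("scene")
o=np.load("scene0.npz")["pixels"]
d=cv2.absdiff(o,s["pixels"]).max(2)
for n,(u,v) in dict(piece=(196,292),pen=(270,248),carton=(200,213),tape=(360,178)).items(): print(n,(d[v-16:v+16,u-22:u+22]>60).sum())
cv2.imwrite("pics/w5.png",np.hstack([rectify(c,.5205,-.0375,.048,.11,380),cv2.resize(s["pixels"],(420,380))]))
E
```

```text
time: 10.88
ee_pos: [0.4494, 0.0284, 0.231]
eef_rot: [0.819, -0.574, -0.001, 0.0]
ft_force: [-0.7, 0.8, -0.4]
width: 0.0004
rib pts 207 angle -24.12148984109152
piece 0
pen 734
carton 64
tape 0
```

View pics/w5.png

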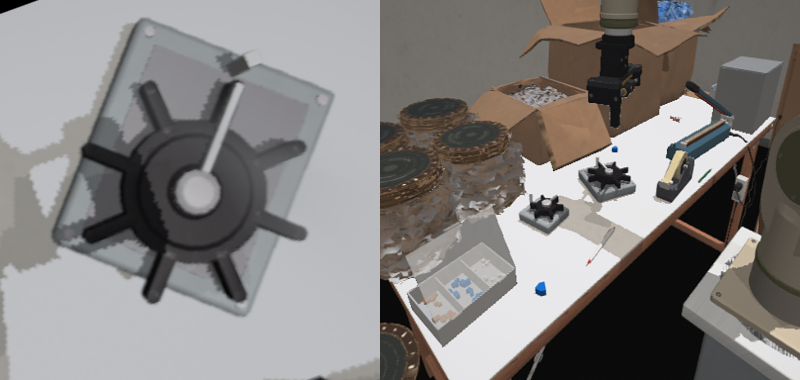

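The ribbed lug tip (238,85) lies in line with the post (243,65). The differences at the pen and the smaller counter come from the arm's shadow, and both stand where they did before. I'm handing the job in.

```bash
python3 -c "
from bench import r
print(r.close_job())"
```

```text
the job is handed in; nothing more can be done
None
```

The bag counter's wheel now rests with its ribbed lug at the pointer post, and I have handed the job in. It started two clicks short. I pushed it one click, lifted the finger clear and let it settle for about 2.5 s, then gave it exactly one more click.

- **Rib angle:** against a post direction of about -21.7°, the rib measured about 22° after the first click (one short). After the second it measured about -24°; the 2° difference is within calibration error. The last picture shows the rib in line with the post.
- **Forces and time:** every reading was under 2 N, but I read the force only at the end of each move, not during the pushes. The arm used about 11 s of the 64 s allowed.
- **Other objects:** comparing the first and last pictures, the game piece and the tape dispenser showed no change. The same check did flag changed pixels at the pen and, slightly, at the smaller counter. I put that down to the arm's shadow falling there, since both look to be where they were, but I judged that by eye and did not measure it.
- **Finger:** it ended lifted well clear, touching nothing.

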